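# Roll the party poppers onto the place-mat line

### The job

Lay out the party poppers: with the fingers, push at the top of the red tube and of the gold tube and roll each one over the place mat until it lies lengthwise along the white line, centred over it. Only roll them, never pinch or lift them, leave each on its own half of the mat, and do not disturb the fruit, the candle or the glass around them.

Things in the scene. Friction and masses are not known exactly. Their poses are not given: they have to be found in the camera images.
- mat: Dark blue-grey stiff place mat fixed to the table, 300 (its x) x 460 (its y) x 3 mm thick; origin under its centre on the table top (z = 0), z axis up; its yaw differs from start to start. Its white line runs along its y axis.
- line (a point): Middle of the white line (12 mm wide, 440 mm long), on the mat's upper face, 3 mm above the table; its y axis runs along the line, its x axis across it.
- popper_red: Red party popper: cardboard cylinder 44 mm in diameter, 140 mm long, about 70 g, white bands and stripes, lying on the mat 55 to 80 mm from the line, roughly parallel to it; free to roll. Origin half-way along its axis (22 mm above the mat); its y axis is the tube's axis; its z axis points up at the start and turns as it rolls.
- popper_gold: Gold party popper with dark blue bands and stripes; otherwise like the red one. One popper lies on the left (+y) half of the mat, on the robot's side of the line; the other on the right half, beyond the line. Which is where varies. A finger pressed lightly on top rolls the tube half as far as the finger moves and stops it too; shoved from behind, it may roll on about 10 mm.
- clementine: Orange clementine standing on the mat's left half beyond the line, 56 mm in diameter, 46 mm tall; origin at its underside. Leave it alone.
- tealight: Small blue-green glass with a tea light, 48 mm in diameter, 30 mm tall, on the mat's right half on the robot's side of the line; origin at its underside. Leave it alone.
- clementine_side: A second clementine, same size, on the table to the right of the mat. Leave it alone.
- coupe_a: Clear coupe glass, 94 mm in diameter and 140 mm tall, to the left of the mat; origin at its underside. Leave it alone.
Mind the look-alikes: they are no part of the job. What is shaped like the popper_red but green is not meant.

How it is judged:
By the outcome, as a careful person would: the job done as asked, in the order asked, and still so for the second after the job is handed in, with the robot touching nothing.
It also fails if it takes over 64 s, if anything falls off the work surface, if the arm or the gripper's body presses on something with over 40 N, if the wrist force passes 120 N, or if a joint passes its speed limit or range.

### The arm

A 6-joint arm with a two-finger parallel gripper is mounted at the origin on the work surface. World frame = base frame: x ahead of the robot, y to its left, z up, the work surface at z = 0. Lengths are in m, angles in rad, forces in N, time in s.
With the tool pointing down it reaches from about 0.35 to 1 m from the base axis. Payload 7.1 kg.
Tool frame: the origin (TCP) lies on the centre line of the jaws, within the pads' length; the fingertips stand 8 mm ahead of it and the grasp point (between the pads) lies 11 mm behind it; z points along the fingers, y is the line along which they close (so a half turn about z gives the same grasp; the last joint's range is limited). The gripper opens to 85 mm and grips with 20 to 120 N. Pads are 22 mm wide; open, the fingers measure 114 mm over their backs; the gripper's body (76 mm by 85 mm) begins 54 mm behind the grasp point. The pads swing forward as they close: fully open they stand 13 mm farther back than shut.
Start: joints at [-1.169, 0.423, 1.63, -0, 1.089, -0.019], TCP at [0.255, -0.57, 0.239] pointing down, gripper open.
Joint ranges: [-3, 3], [-0.9, 2.11], [0.09, 2.58], [-1.31, 4.45], [0.11, 2.69], [-2.54, 2.54]. Speed limits (rad/s): [2.39, 2.39, 3.01, 3.14, 3.14, 3.14].

### API

Orientations are given as a unit quaternion [x, y, z, w].
In Python, from workcell import arm gives the robot as it stands.
- The arm moves only by the tool jog_arm, never from a script. Its argument "rows" is one flat list of numbers, 5 for each row, row after row: the shift along the tool's x, y, z in m, then the turn about the tool's z in rad, then the finger opening in m, from 0 to 0.0854. A call has 1 to 10 rows; each row shifts and turns the commanded pose from where the row before left it, along the tool's axes as they then stand; what a row does not reach is not made up. A row lasts 1/8 s, in which the tool goes at most 62.5 mm and 10.7 degrees, less where a joint would pass 70% of its speed; a pose out of reach is approached as far as the arm can. A call with a gripper value outside its range is refused whole. The fingers move at their own pace and stop on an object; "grip_force" is the grip in N (left out, the last holds). Time passes only in rows, so rows that do not move let the fingers close. It gives the time, the measured TCP pose, the force, the opening and the grip force at its end, in the units of the state.
- arm.read_state(): the state, without advancing time (a new reading comes with each control period).
- arm.get_image(name): name is "scene" or "top"; returns a dict with "img" (480x640x3 uint8, blue, green, red), "z_map" (480x640 float32, m along the optical axis (not along the pixel's ray), 0 where there is no reading), "intrinsics" (3x3 intrinsics, pixels), "world_to_cam" (4x4, takes a point from world to camera coordinates). Camera axes: x right, y up, looking along -z (the intrinsics and any distortion apply to the point x, -y, -z); pixel columns grow to the right and rows downward; lengths in m; the calibration is good to about 2 mm. A picture is of the moment at which its call begins.
- arm.close_job(): hands the job in; it is judged then, once.
The state is a dict: "time_s": time; "qpos": joint angles; "joint_vel": joint speeds; "joint_torque": joint torques, N m; "position": TCP position; "tool_rot": TCP orientation; "force": force on the tool from outside, world axes, zero at the start; "moment": the same for the moment, N m; "finger_gap": finger opening in m; "grip_force": force on a finger pad.
Only numpy, scipy, OpenCV 4.12 (cv2) and the standard library are available. Lean on these libraries where they do the work, as an engineer would, in place of code of your own. Each camera call takes 0.05 s, during which the arm holds its last target. There are 200 camera calls.

## Working session

There is one attempt and no reset: what is moved stays moved. The work goes in short steps, Python scripts to look and compute and a tool call to move; the robot and the scene stay as the last step left them, time stands still between calls to the robot, and variables do not carry over. Pictures are saved under pics/ and viewed, at most 10 in all, crops included, and the job is handed in when it is done.

Besides the shell and the picture viewer there is one more tool, called by a JSON object that holds its "method" and its "body". jog_arm: Moves the arm, as the interface text tells. Its arguments: {"type":"object","properties":{"rows":{"type":"array","items":{"type":"number"}},"grip_force":{"type":"number"}},"required":["rows"]}

```bash
mkdir -p pics
cat > h.py <<'E'
import numpy as np, cv2
from workcell import arm
def pts(d):
    K=np.array(d["intrinsics"]);T=np.linalg.inv(np.array(d["world_to_cam"]));z=d["z_map"]
    v,u=np.mgrid[0:480,0:640]
    c=np.stack([(u-K[0,2])/K[0,0]*z,-(v-K[1,2])/K[1,1]*z,-z,np.ones_like(z)],-1)
    return (c@T.T)[...,:3]
E
python3 - <<'E'
from h import *
for n in("top","scene"):
    d=arm.get_image(n);cv2.imwrite(f"pics/{n}0.png",d["img"]);np.savez(f"{n}0.npz",img=d["img"],p=pts(d),z=d["z_map"])
s=arm.read_state();print(s["time_s"],s["position"],s["tool_rot"],s["force"],s["finger_gap"])
E
```

```text
0.1 [ 0.25513207 -0.57001236  0.23859801] [ 9.77950844e-01  2.08833995e-01 -1.25955548e-04 -7.01731331e-04] [ 0.44344695 -0.40113883  0.09953345] 0.08554931134937696
```

View pics/top0.png

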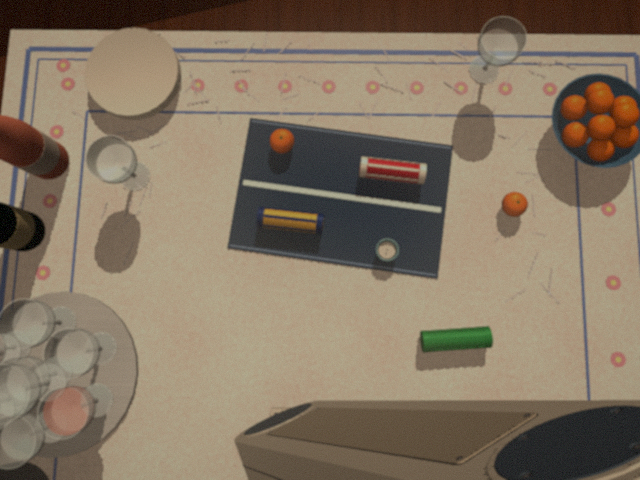

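View pics/scene0.png

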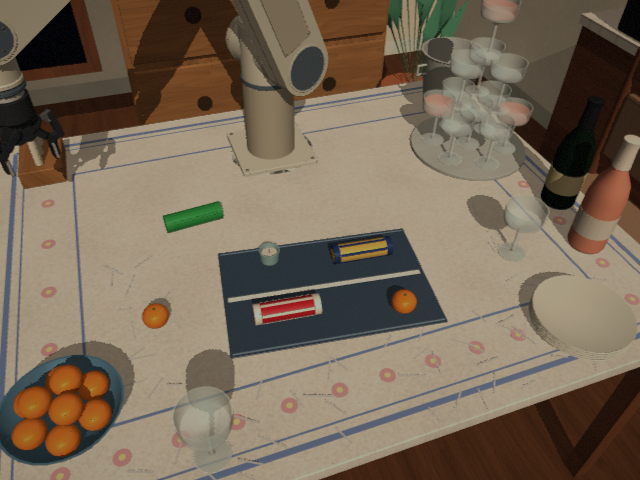

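The top view shows red at (393,170), beyond the line on the right half, and gold at (290,220), on the robot's side on the left half. The line runs from (243,183) to (441,210). The tealight is at (387,250), the clementine at (282,141), the side clementine at (515,204) and the coupe at (115,160).

Candidates for popper_red are the red tube at (393,170) and the green one at (456,339). The red one fits: it has the right colour and lies on the mat. I'll confirm that in a crop and measure.

```bash
cat >> h.py <<'E'
def measure(img,P,z,out=True):
    """mat frame (line mid c, axis yhat) and tubes from a top image"""
    hsv=cv2.cvtColor(img,cv2.COLOR_BGR2HSV);h=P[...,2];ok=(z>0)
    r={}
    box=np.zeros(z.shape,bool);box[115:282,225:457]=1
    flat=ok&box&(np.abs(h-.003)<.006)
    lab,st=cv2.connectedComponentsWithStats((flat&(img.min(2)>115)).astype(np.uint8),connectivity=8)[1:3]
    return hsv,h,ok,box,flat,lab,st
E
python3 - <<'E'
from h import *
d=np.load("top0.npz");img,P,z=d["img"],d["p"],d["z"]
cv2.imwrite("pics/crop0.png",cv2.resize(img[110:285,220:520],None,fx=2.6,fy=2.6,interpolation=cv2.INTER_CUBIC))
h=P[...,2]
for n,(u,v) in dict(matc=(345,225),line1=(243,183),line2=(441,210),red=(393,170),gold=(290,220),clem=(282,141),tea=(387,250),side=(515,204),c1=(250,121),c2=(451,148),c3=(437,275),c4=(230,247),l_mid=(342,196),coupe=(140,178),green=(456,339)).items(): print(n,P[v,u].round(4),img[v,u])
for n,(u0,u1,v0,v1) in dict(red=(352,435,148,190),gold=(252,328,200,240)).items():
    m=np.zeros(z.shape,bool);m[v0:v1,u0:u1]=1;m&=(h>.03)&(z>0)
    q=P[m];r=cv2.minAreaRect((q[:,:2]*1000).astype(np.float32));print(n,len(q),r,"ztop",np.percentile(q[:,2],[50,95,99]))
    t=q[q[:,2]>np.percentile(q[:,2],70)];c=t.mean(0);w=np.linalg.svd(t[:,:2]-c[:2],full_matrices=False)[2][0];print(c,np.degrees(np.arctan2(w[1],w[0])))
E
```

```text
matc [ 0.4935 -0.0421  0.0026] [53 52 45]
line1 [0.5836 0.1843 0.0058] [127 146 151]
line2 [ 0.53   -0.2513  0.0026] [105 119 121]
red [ 0.6067 -0.1419  0.0452] [ 40  48 127]
gold [0.4952 0.0747 0.0454] [ 54  95 128]
clem [0.6676 0.0967 0.046 ] [ 33  85 171]
tea [ 0.4369 -0.1309  0.0287] [116 138 154]
side [ 0.5367 -0.3979  0.0445] [ 40  91 174]
c1 [0.7264 0.1741 0.007 ] [76 78 82]
c2 [ 0.6722 -0.2766 -0.0019] [68 67 71]
c3 [ 0.3876 -0.2401  0.0052] [86 93 99]
c4 [0.4408 0.2069 0.0052] [71 72 73]
l_mid [ 0.5583 -0.0347  0.002 ] [145 169 171]
coupe [0.5918 0.414  0.0055] [119 138 150]
green [ 0.2555 -0.2693  0.0431] [ 53 106  52]
red 1269 ((612.4983520507812, -142.50808715820312), (140.52825927734375, 44.01592254638672), 83.81997680664062) ztop [0.04309486 0.04859884 0.05061214]
[ 0.61176404 -0.14304745  0.04727842] -96.16119044693295
gold 1306 ((498.7679748535156, 75.0469741821289), (140.64451599121094, 43.766056060791016), 84.74967956542969) ztop [0.04333399 0.04861084 0.05014857]
[0.4991263  0.07585163 0.04727177] -95.8897282255003
```

View pics/crop0.png

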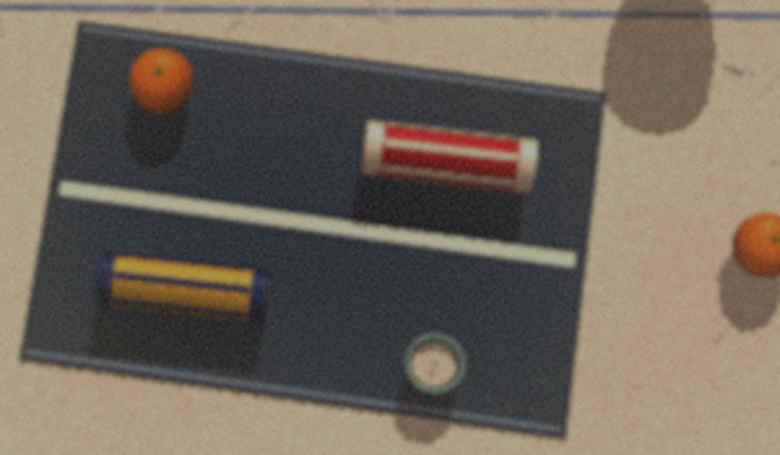

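The crop confirms the red tube with white bands on the right half beyond the line, and the gold tube on the left on the robot's side. Measured sizes are 140 x 44 mm with tops at about 47 mm, as they should be. Next I need the line and each tube's offset from it.

```bash
cat > h.py <<'E'
import numpy as np, cv2
from workcell import arm
def pts(d,zp=None):
    K=np.array(d["intrinsics"]);T=np.linalg.inv(np.array(d["world_to_cam"]));z=d["z_map"]
    v,u=np.mgrid[0:480,0:640]
    r=np.stack([(u-K[0,2])/K[0,0],-(v-K[1,2])/K[1,1],-np.ones(z.shape)],-1)@T[:3,:3].T
    s=z if zp is None else (zp-T[2,3])/r[...,2]
    return T[:3,3]+r*s[...,None]
def rect(q): # centre and long-axis angle (deg, near 90)
    (c,s,a)=cv2.minAreaRect((q[:,:2]*1000).astype(np.float32))
    if s[0]<s[1]: a+=90
    return np.array(c)/1000,a%180,s
def line(d):
    P=pts(d,.003);img=d["img"].astype(int)
    m=np.zeros(img.shape[:2],bool)
    a=np.array([[0.5836,.1843],[.530,-.2513]]);c=a.mean(0);w=(a[0]-a[1])/np.linalg.norm(a[0]-a[1])
    e=P[...,:2]-c;t=e@w;n=e@np.array([w[1],-w[0]])
    m=(abs(t)<.23)&(abs(n)<.02)&(img.min(2)>85)
    q=P[m];return rect(q)
def tube(d,c0):
    P=pts(d);e=np.abs(P[...,:2]-c0).max(-1)
    q=P[(e<.1)&(P[...,2]>.028)&(P[...,2]<.055)&(d["z_map"]>0)]
    n,l=cv2.connectedComponents(((e<.1)&(P[...,2]>.028)&(P[...,2]<.056)).astype(np.uint8))
    k=np.argmax([(l==i).sum() for i in range(1,n)])+1
    q=P[l==k];c,a,s=rect(q)
    w=np.array([np.cos(np.radians(a)),np.sin(np.radians(a))]);o=(q[:,:2]-c)@np.array([w[1],-w[0]])
    zt=q[abs(o)<.006][:,2]
    return c,a,s,np.median(zt)
E
python3 - <<'E'
from h import *
d=arm.get_image("top")
c,a,s=line(d);print("line",c,a,s)
w=np.array([np.cos(np.radians(a)),np.sin(np.radians(a))]);n=np.array([w[1],-w[0]])
for k,c0 in dict(red=(.6125,-.1425),gold=(.4988,.075)).items():
    C,A,S,zt=tube(d,c0);print(k,C,A,S,zt,"across",(C-c)@n,"along",(C-c)@w)
for k,P in dict(clem=(.6676,.0967),tea=(.4369,-.1309)).items(): print(k,(np.array(P)-c)@n,(np.array(P)-c)@w)
E
```

```text
line [ 0.55724896 -0.03352669] 82.88168334960938 (459.9590759277344, 38.1979866027832)
red [ 0.61226355 -0.14246445] 83.62850189208984 (140.30799865722656, 45.287322998046875) 0.04657081122683926 across 0.06808998157255515 along -0.10128077142016562
gold [0.49888715 0.07497559] 84.38471221923828 (140.4546661376953, 43.712825775146484) 0.04653132134221161 across -0.07135744654432662 along 0.10043385785932071
clem 0.09336297054552345 0.14289750662209375
tea -0.10735498279240914 -0.1115362828160064
```

{"method": "jog_arm", "body": {"rows": [0,0,0,0.18,0.07,0,0,0,0.18,0.07,0,0,0,0.18,0.07], "grip_force": 20}}

```text
time_s: 0.52
position: [0.2552, -0.5702, 0.239]
tool_rot: [0.998, -0.063, -0.0, -0.0]
force: [-0.2, 1.1, 0.2]
finger_gap: 0.0704
grip_force: 0.0
```

{"method": "jog_arm", "body": {"rows": [0.031,-0.0468,0,0,0.07,0.031,-0.0468,0,0,0.07,0.031,-0.0468,0,0,0.07,0.031,-0.0468,0,0,0.07,0.031,-0.0468,0.01,0,0.07,0.031,-0.0468,0.01,0,0.07,0.031,-0.0468,0.02,0,0.07,0.031,-0.0468,0.02,0,0.07,0.031,-0.0468,0.02,0,0.07,0.031,-0.0468,0.02,0,0.07]}}

```text
time_s: 1.78
position: [0.6197, -0.1411, 0.1385]
tool_rot: [0.998, -0.06, -0.0, 0.0]
force: [1.5, -0.6, 0.2]
finger_gap: 0.0701
grip_force: 0.0
```

```bash
cat >> h.py <<'E'
def line(d):
    P=pts(d,.003);img=d["img"].astype(int)
    c=np.array([.5572,-.0335]);a=np.radians(82.9);w=np.array([np.cos(a),np.sin(a)])
    e=P[...,:2]-c;t=e@w;n=e@np.array([w[1],-w[0]])
    m=(abs(t)<.205)&(abs(n)<.022)&(img.min(2)>95)
    q=(P[m][:,:2]*1000).astype(np.float32)
    vx,vy,x,y=cv2.fitLine(q,cv2.DIST_HUBER,0,.1,.01).ravel();A=np.degrees(np.arctan2(vy,vx))%180
    return np.array([x,y])/1000,A,len(q)
def tool(lc,la):
    from scipy.spatial.transform import Rotation as R
    s=arm.read_state();M=R.from_quat(s["tool_rot"]).as_matrix();p=np.array(s["position"])
    w=np.array([np.cos(np.radians(la)),np.sin(np.radians(la))]);n=np.array([w[1],-w[0]])
    print("t",s["time_s"],"p",p.round(4),"across",((p[:2]-lc)@n).round(4),"along",((p[:2]-lc)@w).round(4),"F",np.round(s["force"],2),"yaw err deg",round(np.degrees(np.arctan2(M[1,1],M[0,1]))%180-la,2),"M",round(np.degrees(s["moment"][0]),2),"gap",round(s["finger_gap"],4),"zz",M[:2,2].round(4))
    return p
E
python3 - <<'E'
from h import *
d=dict(np.load("top0.npz"))
D=arm.get_image("top");D["img"]=d["img"];D["z_map"]=d["z"]
c,a,k=line(D);print(c,a,k)
w=np.array([np.cos(np.radians(a)),np.sin(np.radians(a))]);n=np.array([w[1],-w[0]])
for k,c0 in dict(red=(.6125,-.1425),gold=(.4988,.075)).items():
    C,A,S,zt=tube(D,c0);print(k,C,A,S,zt,"across",(C-c)@n,"along",(C-c)@w)
tool(c,a)
E
```

```text
[ 0.55851686 -0.03361897] 82.606316 1127
red [ 0.61218707 -0.14253239] 83.48770904541016 (140.5870361328125, 44.13325119018555) 0.04648852658101088 across 0.06723962627108901 along -0.10110122734970255
gold [0.49902719 0.07502161] 84.36862182617188 (140.6665802001953, 44.17072296142578) 0.046433374467298005 across -0.07297558321047433 along 0.10008175986854723
t 1.825 p [ 0.6225 -0.136   0.1361] across 0.0766 along -0.0933 F [ 2.02  3.26 -1.37] yaw err deg 0.71 M 9.07 gap 0.07 zz [0.     0.0023]
```

```bash
cat >> h.py <<'E'
def line(d,out=False):
    P=pts(d,.003);g=d["img"].astype(float).min(2)
    c=np.array([.5572,-.0335]);a=np.radians(82.9);w=np.array([np.cos(a),np.sin(a)]);n=np.array([w[1],-w[0]])
    e=P[...,:2]-c;t=e@w;o=e@n;r=[]
    for b in np.arange(-.2,.2,.02):
        m=(t>b)&(t<b+.02)&(abs(o)<.022);x=g[m];W=np.clip(x-np.median(x)-15,0,None)
        if W.max()>25: r.append([(W*t[m]).sum()/W.sum(),(W*o[m]).sum()/W.sum()])
    r=np.array(r)
    if out: print((r*1000).round(1).tolist())
    vx,vy,x,y=cv2.fitLine((r*1000).astype(np.float32),cv2.DIST_HUBER,0,.1,.01).ravel()
    k=vy/vx;return c+n*(y-k*x)/1000,82.9-np.degrees(np.arctan(k)),len(r)
E
python3 - <<'E'
from h import *
d=dict(np.load("top0.npz"))
D=arm.get_image("top");D["img"]=d["img"];D["z_map"]=d["z"]
c,a,k=line(D,True);print(c,a,k)
w=np.array([np.cos(np.radians(a)),np.sin(np.radians(a))]);n=np.array([w[1],-w[0]])
for k,c0 in dict(red=(.6125,-.1425),gold=(.4988,.075)).items():
    C,A,S,zt=tube(D,c0);print(k,A-a,"across",(C-c)@n,"along",(C-c)@w)
tool(c,a)
E
```

```text
[[-190.1, 0.7], [-170.1, 0.6], [-149.8, 0.5], [-129.8, 0.6], [-109.7, 0.7], [-89.8, 0.6], [-69.9, 0.6], [-50.1, 0.6], [-29.5, 0.8], [-9.9, 1.5], [10.0, 1.6], [30.0, 1.7], [49.9, 1.8], [70.0, 1.8], [90.0, 2.0], [110.1, 1.9], [130.1, 2.1], [150.2, 2.2], [170.0, 2.3], [189.9, 2.3]]
[ 0.5585394  -0.03366683] 82.58166 20
red 0.90605164 across 0.0672546043362015 along -0.10102773371822354
gold 1.7869644 across -0.0730471745480409 along 0.10009490250478234
t 1.875 p [ 0.6205 -0.1382  0.1368] across 0.0749 along -0.0957 F [ 0.8  -1.28 -0.45] yaw err deg 0.84 M 2.49 gap 0.0699 zz [-0.0018  0.0014]
```

{"method": "jog_arm", "body": {"rows": [0,0.007,0.03,0,0.07,0,0,0.03,0,0.07,0,0,0.01,0,0.07,0,0,0,0,0.07]}}

```text
time_s: 2.38
position: [0.6175, -0.1498, 0.0691]
tool_rot: [0.998, -0.06, -0.001, -0.0]
force: [-0.6, -0.1, -0.2]
finger_gap: 0.0699
grip_force: 0.0
```

{"method": "jog_arm", "body": {"rows": [0.003,-0.006,0.008,0,0.07,0,0,0.003,0,0.07,0,0,0.001,0,0.07,0,0,0,0,0.07]}}

```text
time_s: 2.88
position: [0.6217, -0.144, 0.0575]
tool_rot: [0.998, -0.06, 0.0, 0.0]
force: [-0.2, -0.4, 0.3]
finger_gap: 0.0703
grip_force: 0.0
```

{"method": "jog_arm", "body": {"rows": [0,0,0.001,0,0.07,0,0,0.001,0,0.07,0,0,0,0,0.07]}}

```text
time_s: 3.25
position: [0.6216, -0.144, 0.0552]
tool_rot: [0.998, -0.06, -0.0, -0.0]
force: [0.6, -0.1, -0.0]
finger_gap: 0.07
grip_force: 0.0
```

{"method": "jog_arm", "body": {"rows": [0,0,0.001,0,0.07,0,0,0,0,0.07]}}

```text
time_s: 3.5
position: [0.6215, -0.144, 0.0542]
tool_rot: [0.998, -0.06, -0.0, -0.0]
force: [-0.6, 0.2, -1.1]
finger_gap: 0.0698
grip_force: 0.0
```

{"method": "jog_arm", "body": {"rows": [0,0,0.001,0,0.07,0,0,0,0,0.07]}}

```text
time_s: 3.75
position: [0.6216, -0.144, 0.0532]
tool_rot: [0.998, -0.06, -0.0, -0.0]
force: [0.6, 0.6, 0.7]
finger_gap: 0.0698
grip_force: 0.0
```

{"method": "jog_arm", "body": {"rows": [0,0,0.001,0,0.07,0,0,0,0,0.07]}}

```text
time_s: 4.0
position: [0.6216, -0.144, 0.0522]
tool_rot: [0.998, -0.06, -0.0, -0.0]
force: [0.8, 0.4, -1.0]
finger_gap: 0.07
grip_force: 0.0
```

{"method": "jog_arm", "body": {"rows": [0,0,0.001,0,0.07,0,0,0,0,0.07]}}

```text
time_s: 4.25
position: [0.6216, -0.144, 0.0512]
tool_rot: [0.998, -0.06, -0.0, -0.0]
force: [0.2, 0.3, 0.0]
finger_gap: 0.0703
grip_force: 0.0
```

{"method": "jog_arm", "body": {"rows": [0,0,0.001,0,0.07,0,0,0.001,0,0.07,0,0,0,0,0.07]}}

```text
time_s: 4.62
position: [0.6215, -0.144, 0.0492]
tool_rot: [0.998, -0.06, -0.0, -0.0]
force: [0.4, -0.9, -0.5]
finger_gap: 0.0701
grip_force: 0.0
```

{"method": "jog_arm", "body": {"rows": [0,0,0.001,0,0.07,0,0,0,0,0.07]}}

```text
time_s: 4.88
position: [0.6216, -0.144, 0.0482]
tool_rot: [0.998, -0.06, -0.0, -0.0]
force: [0.8, -0.2, 0.9]
finger_gap: 0.0701
grip_force: 0.0
```

{"method": "jog_arm", "body": {"rows": [0,0,0.001,0,0.07,0,0,0,0,0.07]}}

```text
time_s: 5.12
position: [0.6217, -0.144, 0.0474]
tool_rot: [0.998, -0.06, 0.0, 0.0]
force: [-0.8, -0.4, 0.1]
finger_gap: 0.0701
grip_force: 0.1
```

{"method": "jog_arm", "body": {"rows": [0,0,0.001,0,0.07,0,0,0,0,0.07]}}

```text
time_s: 5.38
position: [0.6225, -0.1441, 0.0471]
tool_rot: [0.998, -0.06, 0.001, 0.0]
force: [0.2, 1.2, 5.5]
finger_gap: 0.0698
grip_force: 2.6
```

Run:
```python
from h import *
print(tool(np.array([.55854,-.03367]),82.58))
d=arm.get_image("scene");cv2.imwrite("pics/s1.png",cv2.resize(d["img"][200:370,200:460],None,fx=3,fy=3,interpolation=cv2.INTER_CUBIC))
s=arm.read_state();print(s["force"])
```

```text
t 5.375 p [ 0.6225 -0.1441  0.0471] across 0.0777 along -0.1013 F [0.18 1.17 5.48] yaw err deg 0.59 M 0.97 gap 0.0698 zz [ 0.0018 -0.0004]
[ 0.62253574 -0.14411825  0.04713472]
[-0.05233141  0.44035796  5.3647375 ]
```

View pics/s1.png

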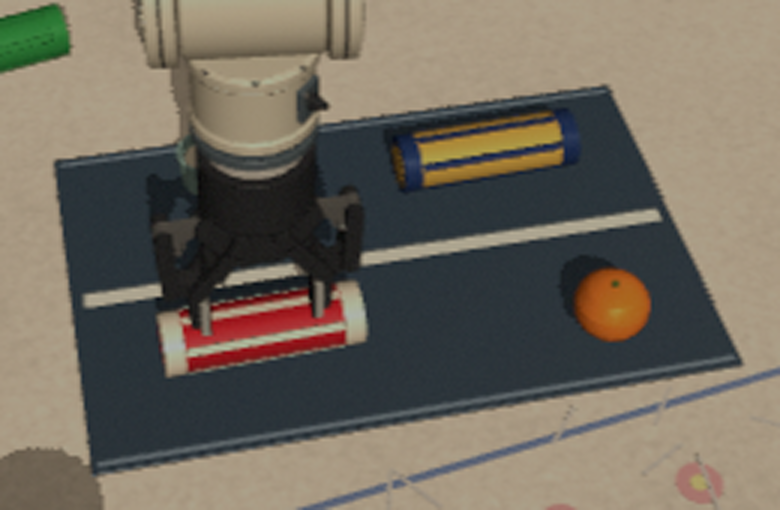

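Both fingertips rest on the top of the red tube with about 5 N. The first stroke is toward the line, which is −tool x.

{"method": "jog_arm", "body": {"rows": [-0.003,0,0,0,0.07,-0.004,0,0,0,0.07,-0.005,0,0,0,0.07,-0.005,0,0,0,0.07,-0.005,0,0,0,0.07,-0.005,0,0,0,0.07,-0.004,0,0,0,0.07,-0.003,0,0,0,0.07,0,0,0,0,0.07]}}

```text
time_s: 6.55
position: [0.5883, -0.1404, 0.0471]
tool_rot: [0.998, -0.06, 0.001, 0.0]
force: [-2.1, -1.8, 6.6]
finger_gap: 0.0705
grip_force: 3.0
```

```bash
cat >> h.py <<'E'
LC=np.array([.55854,-.03367]);LA=82.58
W_=np.array([np.cos(np.radians(LA)),np.sin(np.radians(LA))]);N_=np.array([W_[1],-W_[0]])
def ends(d,col,a0,t0):
    """tube from colour pixels near (across a0, along t0), from rays at axis-top height; prints per-end across"""
    P=pts(d);e=P[...,:2]-LC;t=e@W_-t0;o=e@N_-a0
    m=(abs(t)<.085)&(abs(o)<.04)&(P[...,2]>.012)&(P[...,2]<.056)
    hsv=cv2.cvtColor(d["img"],cv2.COLOR_BGR2HSV);H,S,V=[hsv[...,i].astype(int) for i in range(3)]
    k=((H<8)|(H>172))&(S>110) if col=="red" else (H>10)&(H<32)&(S>90)
    k&=m
    for lo,hi in((-.06,-.03),(-.03,0),(0,.03),(.03,.06)):
        q=k&(t>lo)&(t<hi);x=o[q]+a0
        print(f"{(lo+hi)/2+t0:.3f}: n{q.sum()} across",np.percentile(x,[3,50,97]).round(4) if q.sum() else "")
E
python3 - <<'E'
from h import *
tool(LC,LA)
d=arm.get_image("scene");ends(d,"red",.058,-.101)
E
```

```text
t 6.55 p [ 0.5883 -0.1404  0.0471] across 0.0433 along -0.102 F [-2.12 -1.79  6.64] yaw err deg 0.59 M -7.88 gap 0.0705 zz [ 0.0014 -0.0006]
-0.146: n167 across [0.0429 0.0666 0.0747]
-0.116: n209 across [0.0416 0.0649 0.0733]
-0.086: n206 across [0.0407 0.0641 0.0728]
-0.056: n170 across [0.0405 0.0641 0.0723]
```

{"method": "jog_arm", "body": {"rows": [0,0,-0.006,0,0.07,0.017,0,0,0,0.07,0,0,0.004,0,0.07,0,0,0.002,0,0.07,-0.004,0,0,0,0.07,-0.007,0,0,0,0.07,-0.007,0,0,0,0.07,-0.007,0,0,0,0.07,-0.005,0,0,0,0.07,-0.003,0,0,0,0.07]}}

```text
time_s: 7.85
position: [0.5719, -0.1383, 0.0471]
tool_rot: [0.998, -0.06, 0.001, 0.0]
force: [-0.4, -2.2, 7.5]
finger_gap: 0.07
grip_force: 3.7
```

Run:
```python
from h import *
tool(LC,LA)
d=arm.get_image("scene");ends(d,"red",.036,-.101)
tool(LC,LA)
```

```text
t 7.85 p [ 0.5719 -0.1383  0.0471] across 0.0267 along -0.1021 F [-0.36 -2.23  7.54] yaw err deg 0.59 M -9.57 gap 0.07 zz [ 0.0012 -0.0005]
-0.146: n168 across [0.0289 0.0504 0.0569]
-0.116: n200 across [0.0282 0.0494 0.0566]
-0.086: n197 across [0.027  0.0485 0.0556]
-0.056: n159 across [0.0266 0.0489 0.055 ]
t 7.9 p [ 0.5715 -0.1382  0.047 ] across 0.0263 along -0.102 F [-1.09 -2.59  9.11] yaw err deg 0.59 M -12.66 gap 0.0702 zz [ 0.0007 -0.0004]
```

{"method": "jog_arm", "body": {"rows": [0,0,-0.006,0,0.07,0.017,0,0,0,0.07,0,0,0.004,0,0.07,0,0,0.0018,0,0.07,-0.004,0,0,0,0.07,-0.007,0,0,0,0.07,-0.007,0,0,0,0.07,-0.007,0,0,0,0.07,-0.005,0,0,0,0.07,-0.003,0,0,0,0.07]}}

```text
time_s: 9.15
position: [0.5558, -0.1363, 0.0471]
tool_rot: [0.998, -0.06, 0.0, 0.0]
force: [-0.6, -2.4, 7.0]
finger_gap: 0.0701
grip_force: 3.7
```

{"method": "jog_arm", "body": {"rows": [0,0,0,0,0.07,0,0,-0.006,0,0.07,0.009,0,-0.06,0,0.07,0.06,0,-0.03,0,0.07,0.06,0,0,0,0.07,0,0,0,0,0.07]}}

```text
time_s: 9.9
position: [0.6834, -0.1513, 0.1408]
tool_rot: [0.998, -0.059, 0.002, 0.0]
force: [-1.3, -0.4, 0.2]
finger_gap: 0.0702
grip_force: 0.0
```

Run:
```python
from h import *
tool(LC,LA)
d=arm.get_image("scene");ends(d,"red",.018,-.101)
d=arm.get_image("top");cv2.imwrite("pics/t2.png",d["img"][100:300,200:480].repeat(2,0).repeat(2,1))
C,A,S,zt=tube(d,LC+.018*N_-.101*W_);print(A-LA,S,zt,(C-LC)@N_,(C-LC)@W_)
```

```text
t 9.9 p [ 0.6834 -0.1513  0.1408] across 0.139 along -0.1005 F [-1.28 -0.39  0.22] yaw err deg 0.62 M 0.93 gap 0.0702 zz [ 0.0032 -0.0007]
-0.146: n71 across [0.0254 0.0368 0.0409]
-0.116: n112 across [0.016  0.0344 0.0398]
-0.086: n182 across [0.0045 0.0277 0.0389]
-0.056: n158 across [0.004  0.0272 0.0387]Traceback (most recent call last):
  File "<stdin>", line 5, in <module>
  File "h.py", line 24, in tube
    k=np.argmax([(l==i).sum() for i in range(1,n)])+1
      ~~~~~~~~~^^^^^^^^^^^^^^^^^^^^^^^^^^^^^^^^^^^^
    return _wrapfunc(a, 'argmax', axis=axis, out=out, **kwds)
    return _wrapit(obj, method, *args, **kwds)
    result = getattr(arr, method)(*args, **kwds)
ValueError: attempt to get argmax of an empty sequence
```

```bash
cat >> h.py <<'E'
from scipy.optimize import least_squares
def cyl(P,z,a0,t0):
    e=P[...,:2]-LC;t=e@W_-t0;o=e@N_;h=P[...,2]
    m=(z>0)&(abs(t)<.066)&(abs(o-a0)<.03)&(h>.01)&(h<.053)
    t,o,h=t[m],o[m],h[m]
    f=lambda x:np.hypot(o-x[0]-x[1]*t,h-x[2])-.022
    r=least_squares(f,[a0,0,.025],loss="soft_l1",f_scale=.002)
    return m.sum(),"across %.4f yaw %.2f zc %.4f"%(r.x[0],-np.degrees(r.x[1]),r.x[2]),"rms %.4f"%np.median(abs(r.fun))
E
python3 - <<'E'
from h import *
for n in("top0","scene0"):
    q=np.load(n+".npz")
    for k,a,t in(("red",.067,-.101),("gold",-.073,.1)): print(n,k,cyl(q["p"],q["z"],a,t))
d=arm.get_image("scene");P=pts(d)
for k,a,t in(("red",.018,-.101),("gold",-.073,.1)): print("now",k,cyl(P,d["z_map"],a,t))
E
```

```text
top0 red (np.int64(1290), 'across 0.0681 yaw 1.35 zc 0.0247', 'rms 0.0011')
top0 gold (np.int64(1279), 'across -0.0726 yaw 1.76 zc 0.0247', 'rms 0.0011')
scene0 red (np.int64(1382), 'across 0.0672 yaw 1.27 zc 0.0250', 'rms 0.0011')
scene0 gold (np.int64(1063), 'across -0.0734 yaw 1.86 zc 0.0249', 'rms 0.0012')
now red (np.int64(930), 'across 0.0161 yaw 1.42 zc 0.0248', 'rms 0.0012')
now gold (np.int64(1063), 'across -0.0735 yaw 2.03 zc 0.0249', 'rms 0.0013')
```

{"method": "jog_arm", "body": {"rows": [-0.057,0,0.02,0,0.07,-0.057,0,0.03,0,0.07,0,0,0.03,0,0.07,0,0,0.01,0,0.07,0,0,0,0,0.07]}}

```text
time_s: 10.68
position: [0.5685, -0.1376, 0.0513]
tool_rot: [0.998, -0.06, -0.0, -0.0]
force: [-0.4, 0.1, 0.6]
finger_gap: 0.0699
grip_force: 0.0
```

Run:
```python
from h import *
tool(LC,LA)
d=arm.get_image("scene");q=np.load("scene0.npz");d["img"]=q["img"]
c,a,k=line(d,True);print("scene line",a,(c-LC)@N_)
```

```text
t 10.675 p [ 0.5685 -0.1376  0.0513] across 0.0233 along -0.1018 F [-0.43  0.09  0.55] yaw err deg 0.59 M 0.67 gap 0.0699 zz [-0.0007  0.0002]
[[-190.0, -0.5], [-170.3, -0.3], [-150.0, 0.0], [-130.1, 0.1], [-110.1, 0.1], [-90.1, -0.1], [-70.0, 0.2], [-50.1, -0.2], [-29.8, 1.3], [-10.0, 0.6], [9.9, 0.8], [29.6, 0.8], [50.0, 1.0], [70.2, 1.0], [90.0, 1.1], [110.0, 1.3], [130.0, 1.5], [150.1, 1.5], [169.8, 1.7], [189.7, 1.8]]
scene line 82.57476 -0.0006844310060797246
```

{"method": "jog_arm", "body": {"rows": [0.002,0,0.003,0,0.07,0,0,0.002,0,0.07,-0.004,0,0,0.005,0.07,-0.006,0,0,0.005,0.07,-0.007,0,0,0.005,0.07,-0.007,0,0,0.005,0.07,-0.005,0,0,0.005,0.07,-0.003,0,0,0.005,0.07,0,0,0,0,0.07]}}

```text
time_s: 11.85
position: [0.5394, -0.1339, 0.0472]
tool_rot: [0.997, -0.074, 0.001, 0.0]
force: [0.4, -0.2, 5.8]
finger_gap: 0.0699
grip_force: 2.7
```

Run:
```python
from h import *
tool(LC,LA)
d=arm.get_image("scene");print(cyl(pts(d),d["z_map"],.0,-.101))
```

```text
t 11.85 p [ 0.5394 -0.1339  0.0472] across -0.0061 along -0.1019 F [ 0.36 -0.19  5.84] yaw err deg -1.12 M -0.59 gap 0.0699 zz [ 0.0015 -0.0005]
(np.int64(1243), 'across -0.0001 yaw -0.32 zc 0.0252', 'rms 0.0012')
```

{"method": "jog_arm", "body": {"rows": [0,0,-0.006,0,0.07,0,0,-0.05,0,0.07,-0.019,-0.05,0,0,0.07,-0.019,-0.05,0,0,0.07,-0.019,-0.05,0,-0.045,0.07,-0.019,-0.05,0,0,0.07,0,0,0.02,0,0.07,0,0,0.02,0,0.07,0,0,0,0,0.07]}}

```text
time_s: 13.02
position: [0.4899, 0.0749, 0.0615]
tool_rot: [0.999, -0.052, -0.001, 0.0]
force: [-0.0, 0.0, 0.2]
finger_gap: 0.0703
grip_force: 0.0
```

Run:
```python
from h import *
tool(LC,LA)
d=arm.get_image("scene");P=pts(d);print(cyl(P,d["z_map"],.0,-.101))
print(cyl(P,d["z_map"],-.073,.1))
```

```text
t 13.025 p [0.4899 0.0749 0.0615] across -0.082 along 0.0988 F [-0.02  0.03  0.22] yaw err deg 1.47 M 0.32 gap 0.0703 zz [-0.0029 -0.0003]
(np.int64(1260), 'across -0.0002 yaw -0.31 zc 0.0250', 'rms 0.0012')
(np.int64(1060), 'across -0.0735 yaw 2.07 zc 0.0250', 'rms 0.0013')
```

{"method": "jog_arm", "body": {"rows": [0,0,0.011,0,0.07,0,0,0.004,0,0.07,0,0,0.001,0,0.07,0.004,0,0,0,0.07,0.007,0,0,0,0.07,0.007,0,0,0,0.07,0.007,0,0,0,0.07,0.006,0,0,0,0.07,0.004,0,0,0,0.07,0,0,0,0,0.07]}}

```text
time_s: 14.32
position: [0.527, 0.0711, 0.047]
tool_rot: [0.999, -0.052, 0.001, -0.0]
force: [0.4, -0.1, 8.7]
finger_gap: 0.0699
grip_force: 3.9
```

Run:
```python
from h import *
tool(LC,LA)
d=arm.get_image("scene");P=pts(d)
print(cyl(P,d["z_map"],-.056,.1))
```

```text
t 14.325 p [0.527  0.0711 0.047 ] across -0.0448 along 0.0998 F [ 0.4  -0.14  8.69] yaw err deg 1.43 M -4.94 gap 0.0699 zz [0.0019 0.0002]
(np.int64(961), 'across -0.0552 yaw 1.96 zc 0.0250', 'rms 0.0013')
```

{"method": "jog_arm", "body": {"rows": [0,0,-0.006,0,0.07,-0.019,0,0,0,0.07,0,0,0.004,0,0.07,0,0,0.0018,0,0.07,0.004,0,0,0,0.07,0.007,0,0,0,0.07,0.008,0,0,0,0.07,0.007,0,0,0,0.07,0.005,0,0,0,0.07,0.004,0,0,0,0.07]}}

```text
time_s: 15.62
position: [0.5437, 0.0695, 0.0472]
tool_rot: [0.999, -0.052, 0.001, -0.0]
force: [-0.1, -0.4, 7.2]
finger_gap: 0.0702
grip_force: 3.0
```

{"method": "jog_arm", "body": {"rows": [0,0,-0.006,0,0.07,-0.018,0,0,0,0.07,0,0,0.004,0,0.07,0,0,0.002,0,0.07,0.004,0,0,0,0.07,0.007,0,0,0,0.07,0.008,0,0,0,0.07,0.007,0,0,0,0.07,0.005,0,0,0,0.07,0.004,0,0,0,0.07]}}

```text
time_s: 16.88
position: [0.5607, 0.0678, 0.0472]
tool_rot: [0.999, -0.052, 0.001, -0.0]
force: [0.8, -0.1, 6.0]
finger_gap: 0.0699
grip_force: 3.2
```

Run:
```python
from h import *
tool(LC,LA)
d=arm.get_image("scene");P=pts(d)
print(cyl(P,d["z_map"],-.02,.1))
```

```text
t 16.875 p [0.5607 0.0678 0.0472] across -0.011 along 0.1009 F [ 0.78 -0.14  6.03] yaw err deg 1.45 M 0.07 gap 0.0699 zz [0.0025 0.0003]
(np.int64(1032), 'across -0.0189 yaw 1.73 zc 0.0250', 'rms 0.0013')
```

{"method": "jog_arm", "body": {"rows": [0,0,-0.006,0,0.07,-0.017,0,0,0,0.07,0,0,0.004,0,0.07,0,0,0.002,0,0.07,0.004,0,0,0.005,0.07,0.007,0,0,0.005,0.07,0.008,0,0,0.005,0.07,0.007,0,0,0.005,0.07,0.006,0,0,0.005,0.07,0.003,0,0,0.005,0.07]}}

```text
time_s: 18.18
position: [0.5781, 0.0656, 0.0472]
tool_rot: [0.998, -0.067, 0.001, -0.0]
force: [-1.1, 0.2, 7.0]
finger_gap: 0.0698
grip_force: 3.5
```

{"method": "jog_arm", "body": {"rows": [0,0,0,0,0.07]}}

```text
time_s: 18.3
position: [0.5781, 0.0656, 0.0472]
tool_rot: [0.998, -0.067, 0.001, -0.0]
force: [1.0, 0.1, 7.2]
finger_gap: 0.0697
grip_force: 3.4
```

Run:
```python
from h import *
tool(LC,LA)
d=arm.get_image("scene");P=pts(d)
print(cyl(P,d["z_map"],-.0,.1),cyl(P,d["z_map"],0,-.101))
```

```text
t 18.3 p [0.5781 0.0656 0.0472] across 0.0066 along 0.1009 F [0.97 0.09 7.23] yaw err deg -0.26 M -0.61 gap 0.0697 zz [0.0024 0.0002]
(np.int64(1078), 'across -0.0004 yaw 0.38 zc 0.0248', 'rms 0.0012') (np.int64(1267), 'across -0.0002 yaw -0.36 zc 0.0250', 'rms 0.0011')
```

Both are within a millimetre. Now I'll lift off, retreat toward the robot side to clear the top camera, and do a final check.

{"method": "jog_arm", "body": {"rows": [0,0,-0.006,0,0.07,0,0,-0.04,0,0.07,0,0,-0.05,0,0.07,-0.05,0,-0.03,0,0.07,-0.05,0.01,0,0,0.07,-0.05,0.01,0,0,0.07,-0.04,0.01,0,0,0.07,0,0,0,0,0.07,0,0,0,0,0.07]}}

```text
time_s: 19.48
position: [0.3856, 0.0613, 0.1731]
tool_rot: [0.998, -0.067, 0.001, -0.0]
force: [0.6, 0.6, 0.5]
finger_gap: 0.0701
grip_force: 0.0
```

Run:
```python
from h import *
tool(LC,LA)
for n in("scene","top"):
    d=arm.get_image(n);P=pts(d)
    print(n,cyl(P,d["z_map"],-.0,.1),cyl(P,d["z_map"],0,-.101))
    if n=="scene":cv2.imwrite("pics/f.png",d["img"])
```

```text
t 19.475 p [0.3856 0.0613 0.1731] across -0.1838 along 0.0718 F [0.59 0.57 0.5 ] yaw err deg -0.27 M -0.92 gap 0.0701 zz [0.002  0.0003]
scene (np.int64(1160), 'across -0.0008 yaw 0.37 zc 0.0248', 'rms 0.0011') (np.int64(1266), 'across -0.0002 yaw -0.26 zc 0.0251', 'rms 0.0012')
top (np.int64(1293), 'across 0.0000 yaw 0.30 zc 0.0248', 'rms 0.0010') (np.int64(1310), 'across 0.0007 yaw -0.36 zc 0.0247', 'rms 0.0010')
```

View pics/f.png

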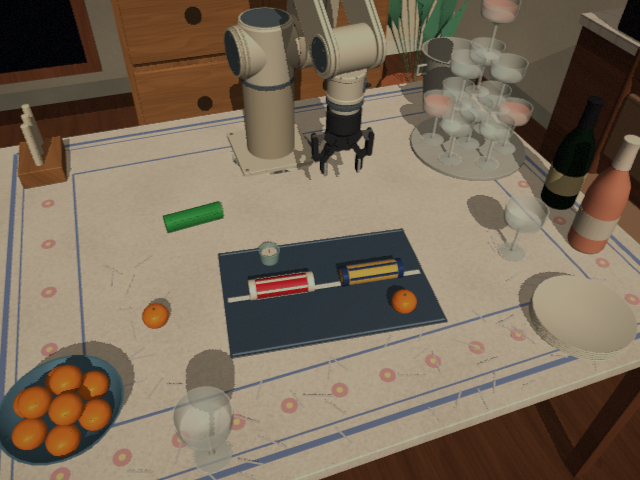

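Red at (282,286) and gold at (371,271) both lie centred along the white line. The clementine (404,301), tealight (269,254), side clementine (155,316) and coupe (525,215) haven't moved.

```bash
python3 -c "
from workcell import arm
print(arm.close_job())"
```

```text
the job is handed in; nothing more can be done
None
```

The job is handed in at about 19.5 s of the 64 s: red then gold was rolled onto the white line on its own half, each centred to about 1 mm and within 0.5° of it, and the fruit, candle and glass look undisturbed.

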